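# Switch on the food warmer at its guarded push-and-turn dial

### The arm

A 6-joint arm with a two-finger parallel gripper is mounted at the origin on a cart in front of the work surface, level with it; the furniture and walls round the work are solid. World frame = base frame: x ahead of the robot, y to its left, z up, the work surface at z = 0. Lengths are in m, angles in rad, forces in N, time in s.
With the tool pointing down it reaches from about 0.375 to 0.9 m from the base axis. Payload 3.1 kg.
Tool frame: the origin (TCP) lies on the centre line of the jaws, within the pads' length; the fingertips stand 22 mm ahead of it and the grasp point (between the pads) lies 3 mm ahead of it; z points along the fingers, y is the line along which they close (so a half turn about z gives the same grasp; the last joint's range is limited). The gripper opens to 85 mm and grips with 20 to 120 N. Pads are 22 mm wide; open, the fingers measure 114 mm over their backs; the gripper's body (76 mm by 85 mm) begins 54 mm behind the grasp point. The pads swing forward as they close: fully open they stand 13 mm farther back than shut.
Start: joints at [-1.379, 0.527, 1.433, -0, 1.181, -0.178], TCP at [0.226, -0.583, 0.253] pointing down, gripper open.
Joint ranges: [-3.08, 3.08], [-0.75, 2.2], [0.22, 2.44], [-1.43, 4.57], [0, 2.65], [-2.85, 2.85]. Speed limits (rad/s): [2.79, 2.79, 3.14, 3.14, 3.14, 3.14].

### API

Orientations are given as a rotation vector (axis times angle).
In Python, from cell import ctrl, claw, monitor, imaging gives the robot as it stands. The module is installed in compiled form; this text tells all that it offers. Calls block until the motion is done:
- ctrl.movep(position, orientation): joint-space move of the TCP to a pose.
- ctrl.servo_line(position, frame=None, speed=0.15, f_stop=None): straight line of the TCP; frame=None keeps the orientation; speed is the mean speed in m/s. With f_stop (N) it stops when the force on the tool has changed by that much, and returns True; else False.
- ctrl.set_joints(angles): joint-space move.
- claw.grip(opening, grasp_force=None): finger opening in m; grasp_force is the grip in N (None keeps the last); returns when the fingers have stopped.
- ctrl.hold(seconds).
- ctrl.inverse_kinematics(position, orientation): joint angles nearest the present ones, or None.
- monitor.observe(): the state.
- imaging.get_image(name): name is "scene" or "side" or "wrist"; returns a dict with "pixels" (400x640x3 uint8, red, green, blue), "z_map" (400x640 float32, m along the optical axis (not along the pixel's ray), 0 where there is no reading), "fx", "fy", "cx", "cy" (pixels), "dist" ([k1, k2, p1, p2, k3] as OpenCV has them; the pictures are not rectified), "world_to_cam" (4x4, takes a point from world to camera coordinates). Camera axes: x right, y up, looking along -z (the intrinsics and any distortion apply to the point x, -y, -z); pixel columns grow to the right and rows downward; lengths in m; the calibration is good to about 2 mm. A picture is of the moment at which its call begins.
A pose or a line that the arm cannot do raises ctrl.Unreachable and nothing moves.
- ctrl.close_job(): hands the job in; it is judged then, once.
The state is a dict: "clock": time; "q": joint angles; "qd": joint speeds; "joint_efforts": joint torques, N m; "eef_pos": TCP position; "tool_rot": TCP orientation; "contact_force": force on the tool from outside, world axes, zero at the start; "ft_torque": the same for the moment, N m; "grip_width": finger opening in m; "grip_force": force on a finger pad.
Only numpy, scipy, OpenCV 4.12 (cv2) and the standard library are available. Lean on these libraries where they do the work, as an engineer would, in place of code of your own. Each camera call takes 0.05 s, during which the arm holds its last target. There are 200 camera calls.

### The job

Switch on the food warmer under the glass dish: slide the grey guard fully open, push the sunken dial down until you feel it bottom, and, keeping it down, turn it clockwise (seen from above) to its stop at the red dot, where you let it spring fully up and lock. Then slide the guard fully shut again. Be gentle: force the dial neither against its bottom nor its stop (less than 12 N beyond its spring), and leave the dish and the other loose things as they stand.

Things in the scene. Friction and masses are not known exactly. Their poses are not given: they have to be found in the camera images.
- warmer: White food warmer, a fixed box 200 mm (x) by 400 mm (y) by 85 mm high. Origin: centre of its underside, on the worktop; z up, -x is its front. Round steel warming plate (radius 66, top at z = 89) centred at x 0, y +125, with the dish on it. Two low guide rails for the guard (top at z = 94) run along y at x = -59 and +59, from y -184 to +48; a cross rail joins them at y +50.
- well_rim (a point): Centre of the mouth of the round well in the warmer's top, at x 0, y -10, z 85 mm in the warmer's frame, whose axes it has. The well is 90 mm across, its floor at z = 36. The dial stands in it, its bar's top 8 mm below the mouth. Fingers opened to more than 90 mm over their backs do not fit in.
- guard (a joint): Flat grey guard plate over the well (108 x 106 mm, top at z = 91 in the warmer's frame); slides along the warmer's -y: 0 = fully shut over the well, 0.115 m = fully open, both against a stop. Starts at 0 to 0.02. Stays where it is left; takes about 2 N to move.
- guard_fin (a point): Point on the guard's black upright fin, its handle: 50 mm along the warmer's x, 12 mm thick along y, 23 mm high over the plate. The point is on the fin's centre, 6 mm below its top; axes as the warmer's. With the guard shut the fin is 36 mm from the dial's axis toward -y.
- dial (a joint): Angle of the dial, growing clockwise seen from above: about 0 = off (start; white mark at the black dot), 1.25 = on (white mark at the red dot). At both, a notch of +-0.1 rad lets the dial stand fully up, locked against turning; in between the lock holds it down. Hard stops about 0.1 rad beyond 1.25 and before 0.
- dial_grip (a point): Centre of the top face of the dial's grip bar, on the turning axis; z up, x along the bar. Bar 44 mm long, 13 thick, 24 high over a round black skirt (radius 36) that moves with it. With the dial up, the point is 77 mm above the warmer's underside. When off, the bar is turned +0.6 rad (anticlockwise) from the warmer's x axis.
- dial_stem: Sprung stem carrying the dial; sinks when pressed. Origin on the axis under the skirt. Spring: 4 N at the top, +0.25 N per mm. The hidden lock's depth differs at each start: the dial is free to turn after 2.5 to 15.5 mm of push and meets a stiff pad (20 N/mm) 1 mm lower, at 5 to 8 N of spring. Press slowly to 11 to 15 N in all, then turn. Over 12 N between dial and lock or pad spoils it.
- dish: Small clear glass dish, 69 mm across, 38 mm high, loose on the warming plate. Origin: centre of its underside.
- mug: Brown mug, 78 mm across with a handle, 126 mm high, loose, at the left. Origin: centre of its underside.
- tin: Small food tin with red and blue label, 57 mm across, 72 mm high, loose, at the left front. Origin: centre of its underside.
- spice_a: Spice jar with green cap, 46 mm across, 106 mm high, loose, at the back. Origin: centre of its underside.
- spice_b: Spice jar with dark brown cap, 44 mm across, 105 mm high, loose, at the back. Origin: centre of its underside.

How it is judged:
By the outcome, as a careful person would: the job done as asked, in the order asked, and still so for the second after the job is handed in, with the robot touching nothing.
It also fails if it takes over 64 s, if anything falls off the work surface, if the arm or the gripper's body presses on something with over 40 N, if the wrist force passes 120 N, or if a joint passes its speed limit or range.

## Working session

There is one attempt and no reset: what is moved stays moved. The work goes in short steps, each a Python script; the robot and the scene stay as the last script left them, time stands still between calls to the robot, and variables do not carry over. Pictures are saved under pics/ and viewed, at most 10 in all, crops included, and the job is handed in when it is done.

```bash
mkdir -p pics; cat > h.py <<'E'
import numpy as np, cv2
from cell import ctrl, claw, monitor, imaging
def save(name,fn):
    im=imaging.get_image(name); np.savez('pics/'+fn+'.npz',**{k:np.array(v) for k,v in im.items()})
    cv2.imwrite('pics/'+fn+'.png',im['pixels'][:,:,::-1]); return im
def load(fn): return dict(np.load('pics/'+fn+'.npz'))
def ray(im,u,v):
    K=np.array([[im['fx'],0,im['cx']],[0,im['fy'],im['cy']],[0,0,1.]])
    p=cv2.undistortPoints(np.array([[[u,v]]],float),K,np.array(im['dist'],float))[0,0]
    T=np.linalg.inv(im['world_to_cam']); return T[:3,3],T[:3,:3]@np.array([p[0],-p[1],-1.])
def atz(im,u,v,z):
    o,d=ray(im,u,v); return o+d*(z-o[2])/d[2]
def dep(im,u,v):
    o,d=ray(im,u,v); return o+d*float(im['z_map'][int(v),int(u)])
E
python3 - <<'E'
from h import *
a=save('scene','s0');b=save('side','d0')
for i in (a,b): print(i['fx'],i['dist'],np.linalg.inv(i['world_to_cam'])[:3].round(3).tolist())
cv2.imwrite('pics/both0.png',cv2.resize(np.vstack([a['pixels'],b['pixels']])[:,:,::-1],(480,600)))
o=monitor.observe(); print(o['clock'],o['tool_rot'],o['contact_force'],o['grip_width'])
E
```

```text
462.43793253407915 [0.04017075 0.         0.         0.         0.        ] [[-0.475, 0.61, -0.634, -0.058], [-0.88, -0.331, 0.34, 0.611], [-0.003, 0.72, 0.694, 0.831]]
512.3389106642087 [0.03325308 0.         0.         0.         0.        ] [[-0.856, 0.25, -0.453, 0.127], [-0.517, -0.386, 0.764, 1.069], [0.016, 0.888, 0.459, 0.62]]
0.1 [-3.08611738e+00 -5.77222284e-01 -1.30438448e-05] [-0.1358257   0.06555644 -0.0506599 ] 0.08527324631924106
```

View pics/s0.png

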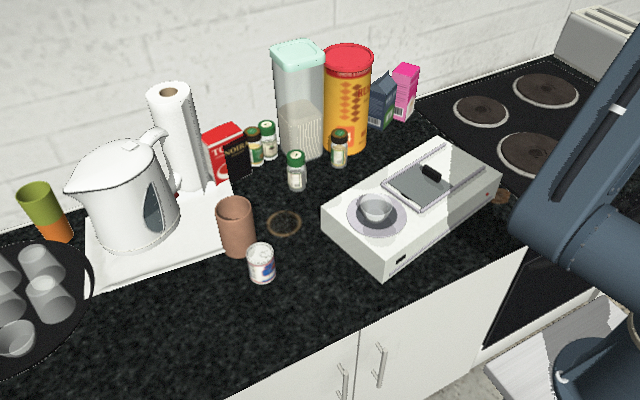

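View pics/d0.png

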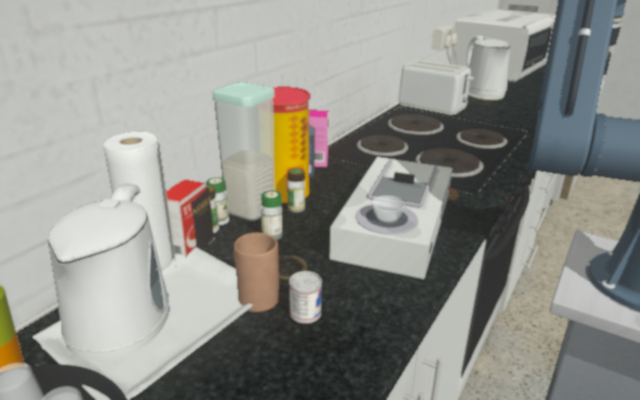

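The scene view shows the warmer with top corners near (321,208), (384,252), (501,173) and (438,137). The dish is at (376,208) and the fin at (431,173). I'll fit the box from the depth map and enlarge the crop.

```bash
python3 - <<'E'
from h import *
im=load('s0')
def cloud(im):
    K=np.array([[im['fx'],0,im['cx']],[0,im['fy'],im['cy']],[0,0,1.]])
    v,u=np.mgrid[0:400,0:640]
    p=cv2.undistortPoints(np.stack([u,v],-1).reshape(-1,1,2).astype(float),K,im['dist'].astype(float)).reshape(400,640,2)
    z=im['z_map'][...,None]; c=np.concatenate([p[...,:1],-p[...,1:],-np.ones_like(z)],-1)*z
    T=np.linalg.inv(im['world_to_cam']); return c@T[:3,:3].T+T[:3,3]
for n,box in (('s0',(315,505,130,285)),('d0',(325,455,150,275))):
    im=load(n); P=cloud(im); x0,x1,y0,y1=box
    Q=P[y0:y1,x0:x1][im['z_map'][y0:y1,x0:x1]>0]
    m=(Q[:,2]>.077)&(Q[:,2]<.094)
    r=cv2.minAreaRect(Q[m][:,:2].astype(np.float32)*1000); print(n,m.sum(),r,np.median(Q[m][:,2]))
    f=Q[(Q[:,2]>.103)&(Q[:,2]<.135)]; print('hi',len(f))
im=load('s0')
for c in [(321,208),(384,252),(501,173),(438,137)]: print(c,atz(im,*c,.085).round(4))
cv2.imwrite('pics/c0.png',cv2.resize(im['pixels'][125:285,310:510,::-1],None,fx=4,fy=4,interpolation=cv2.INTER_CUBIC)[:600])
E
```

```text
s0 9531 ((621.7157592773438, 78.77561950683594), (412.77069091796875, 404.3204040527344), 11.822057723999023) 0.08755874845510425
hi 808
d0 6027 ((520.4775390625, 59.587646484375), (200.2230224609375, 407.63787841796875), 12.012017250061035) 0.08725792561695245
hi 744
(321, 208) [0.5697 0.275  0.085 ]
(384, 252) [0.4    0.2209 0.085 ]
(501, 173) [ 0.4666 -0.1585  0.085 ]
(438, 137) [ 0.65   -0.1163  0.085 ]
```

View pics/c0.png

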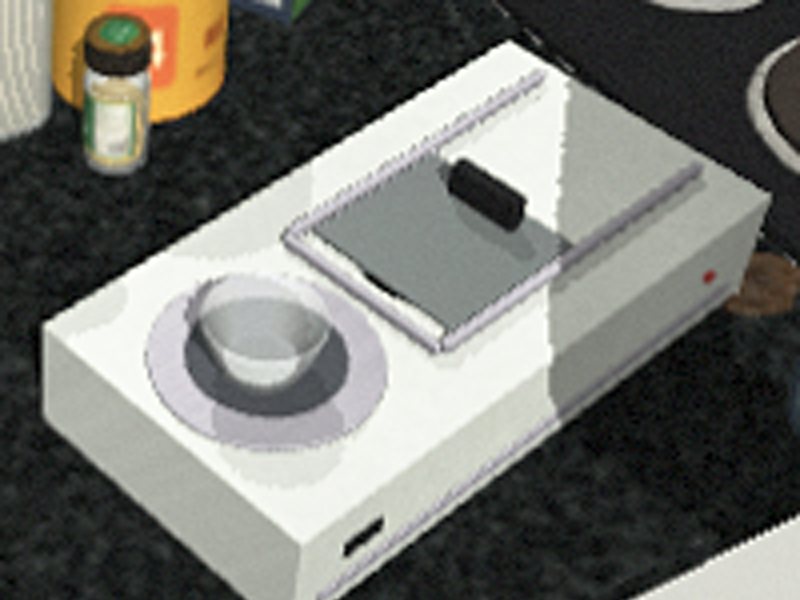

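Crop corners: back-right (510,40), front-right (770,195), back-left (43,325) and front-left (302,545). The guard is a few mm open and the fin top runs from about (465,160) to (520,200). I'll fit the pose and then look from above with the wrist camera.

```bash
cat >> h.py <<'E'
from scipy.spatial.transform import Rotation as R
from scipy.optimize import least_squares
def ori(a): return (R.from_euler('z',a)*R.from_matrix(np.diag([1,-1,-1.]))).as_rotvec()
def proj(im,P):
    c=(np.c_[P,np.ones(len(P))]@im['world_to_cam'].T)[:,:3]*[1,-1,-1]
    K=np.array([[im['fx'],0,im['cx']],[0,im['fy'],im['cy']],[0,0,1.]])
    return cv2.projectPoints(c,np.zeros(3),np.zeros(3),K,np.array(im['dist'],float))[0][:,0]
def wp(w,P):
    P=np.atleast_2d(P).astype(float)/1000; c,s=np.cos(w[2]),np.sin(w[2])
    return np.c_[w[0]+c*P[:,0]-s*P[:,1],w[1]+s*P[:,0]+c*P[:,1],P[:,2]]
E
python3 - <<'E'
from h import *
im=load('s0')
U=np.array([(510,40),(770,195),(43,325),(302,545)],float); U=(U+.5)/4-.5+[310,125]
P=np.array([(100,-200,85),(-100,-200,85),(100,200,85),(-100,200,85)])
r=least_squares(lambda w:(proj(im,wp(w,P))-U).ravel(),[.52,.06,.21]); w=r.x
print(w,r.fun.round(2)); np.save('w.npy',w)
p=wp(w,[0,20,0])[0]; p[2]=.33
print(ctrl.inverse_kinematics(p,ori(w[2])))
ctrl.movep(p,ori(w[2])); o=monitor.observe(); print(o['clock'],o['q'],o['eef_pos'])
i=save('wrist','w1'); print(np.linalg.inv(i['world_to_cam'])[:3].round(3).tolist())
E
```

```text
[0.51988701 0.0562384  0.20824124] [-0.57  0.24  0.36  0.21  0.15 -0.13 -0.01 -0.19]
[-6.86375496e-02  2.99196638e-01  1.59116450e+00 -4.44089210e-16
  1.25123151e+00  1.29391754e+00]
2.6583 [-6.99625930e-02  2.99561211e-01  1.59097729e+00 -2.51352076e-04
  1.25112818e+00  1.29382506e+00] [0.51599074 0.07504744 0.32987719]
[[0.205, 0.932, 0.297, 0.592], [-0.979, 0.196, 0.062, 0.09], [-0.0, -0.304, 0.953, 0.449]]
```

View pics/w1.png

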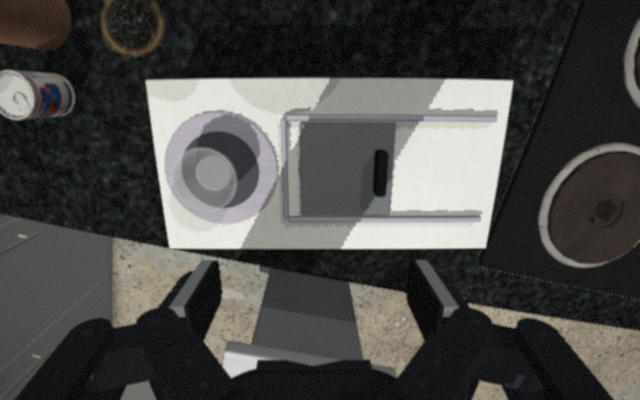

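The wrist view shows the top corners at (147,80), (513,79), (487,249) and (170,249), with the fin at about (381,173). I'll refit with both views and measure the fin from its depth.

```bash
python3 - <<'E'
from h import *
im=load('s0'); iw=load('w1')
U=np.array([(510,40),(770,195),(43,325),(302,545)],float); U=(U+.5)/4-.5+[310,125]
V=np.array([(513,79),(487,249),(147,80),(170,249)],float)
P=np.array([(100,-200,85),(-100,-200,85),(100,200,85),(-100,200,85)])
print('scene->wrist',(proj(iw,wp(np.load('w.npy'),P))-V).round(1).tolist())
for n,f in (('wrist',lambda w:(proj(iw,wp(w,P))-V).ravel()),('both',lambda w:np.r_[(proj(im,wp(w,P))-U).ravel(),(proj(iw,wp(w,P))-V).ravel()])):
    r=least_squares(f,[.52,.06,.21]); print(n,r.x,r.fun.round(1))
w=r.x; np.save('w.npy',w)
T=np.linalg.inv([[np.cos(w[2]),-np.sin(w[2]),w[0]],[np.sin(w[2]),np.cos(w[2]),w[1]],[0,0,1]])
v,u=np.mgrid[140:205,360:400]
Q=np.array([dep(iw,a,b) for a,b in zip(u.ravel(),v.ravel())])
m=(Q[:,2]>.107)&(Q[:,2]<.12); L=np.c_[Q[:,:2],np.ones(len(Q))]@T.T
print(m.sum(),Q[m][:,2].mean(),L[m].min(0),L[m].max(0),L[m].mean(0))
E
```

```text
scene->wrist [[1.4, 1.0], [-0.4, -1.4], [-1.4, -0.4], [-0.4, -0.8]]
wrist [0.51946787 0.05594557 0.20992396] [ 1.4  1.1 -0.1 -1.3 -1.3  0.4 -0.  -0.2]
both [0.51955509 0.05601725 0.20960201] [-0.5  0.3  0.5  0.2  0.3  0.   0.3 -0.1  1.4  1.1 -0.2 -1.3 -1.3  0.2
 -0.1 -0.3]
525 0.11193378077552636 [-0.02558618 -0.06075357  1.        ] [ 0.02522564 -0.04825276  1.        ] [ 0.00108828 -0.0539072   1.        ]
```

```bash
python3 - <<'E'
from h import *
w=np.load('w.npy'); a=w[2]
claw.grip(0.0,20)
ctrl.movep(wp(w,[0,-18,160])[0],ori(a))
print('down',ctrl.servo_line(wp(w,[0,-18,121])[0],speed=.1,f_stop=4))
print('push',ctrl.servo_line(wp(w,[0,-165,121])[0],speed=.06,f_stop=7))
o=monitor.observe(); p=o['eef_pos']-wp(w,[0,0,0])[0]; c,s=np.cos(a),np.sin(a)
print(o['clock'],c*p[0]+s*p[1],-s*p[0]+c*p[1],p[2],o['contact_force'],o['grip_width'])
ctrl.servo_line(wp(w,[0,-125,121])[0],speed=.1); ctrl.servo_line(wp(w,[0,-100,250])[0],speed=.2)
claw.grip(.040)
ctrl.movep(wp(w,[-60,-10,260])[0],ori(a)); i=save('wrist','w2'); print(monitor.observe()['clock'])
cv2.imwrite('pics/c2.png',cv2.resize(i['pixels'][40:290,150:500,::-1],None,fx=2.2,fy=2.2,interpolation=cv2.INTER_CUBIC))
E
```

```text
down False
push True
6.55 -0.00043763816878578804 -0.1397026378555288 0.12065126539616007 [0.26666383 3.5428605  3.13405114] -6.91833649305269e-05
8.675
```

View pics/c2.png

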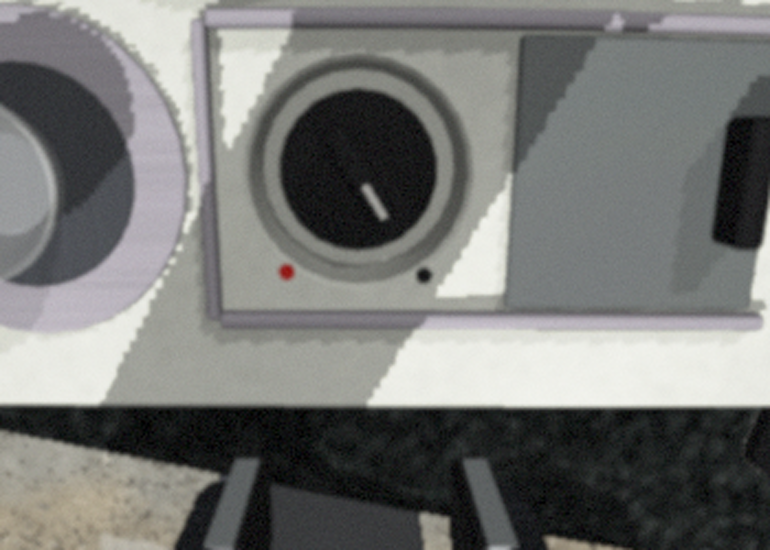

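The well is clear. The dial is at about (359,169) in the crop, its white mark runs from (366,185) to (385,219) pointing at the black dot, and the guard's edge is at x≈515. I'll verify the dial's centre and angle numerically.

```bash
python3 - <<'E'
from h import *
w=np.load('w.npy'); i=load('w2'); c,s=np.cos(w[2]),np.sin(w[2])
def loc(U,V,z):
    p=atz(i,(U+.5)/2.2-.5+150,(V+.5)/2.2-.5+40,z)-[w[0],w[1],0]; return np.round([1000*(c*p[0]+s*p[1]),1000*(c*p[1]-s*p[0])],1)
print('rim',loc(360,168,.085),'L,R,T,B',loc(250,165,.085),loc(470,165,.085),loc(359,55,.085),loc(359,282,.085))
print('skirt',loc(280,168,.053),loc(438,168,.053),loc(359,90,.053),loc(359,248,.053))
m1,m2=loc(366,185,.077),loc(385,219,.077); print('mark',m1,m2,np.arctan2(*-(m2-m1)[::-1]))
print('edge guard',loc(520,36,.091),loc(508,305,.091))
print('shift proj of dial', ((proj(i,wp(w,[0,-10,77]))-[150,40]+.5)*2.2-.5))
for a in (w[2]+.6,w[2]+.6-1.25): print(ctrl.inverse_kinematics(wp(w,[0,-10,80])[0],ori(a)))
E
```

```text
rim [ 3.3 -9.8] L,R,T,B [ 4.5 34.6] [  4.7 -54.2] [46.2 -9.3] [-43.5  -9.4]
skirt [ 1.8 26. ] [  1.9 -44.7] [34.9 -9.3] [-34.2  -9.3]
mark [ -4.  -12.3] [-18.1 -20.4] 0.5214344397717436
edge guard [ 52.7 -70.3] [-51.9 -71.8]
shift proj of dial [[360.54265961 175.23841574]]
[-1.25175524e-01  6.69396227e-01  1.82035242e+00 -4.44089210e-16
  6.51844011e-01  6.36018797e-01]
[-1.25175524e-01  6.69396227e-01  1.82035242e+00 -1.33226763e-15
  6.51844011e-01  1.88601880e+00]
```

Dial centre is at warmer (0.6, -9.6) and the bar angle is about 0.55, which match the given values. Next: descend, grip and check forces.

```bash
python3 - <<'E'
from h import *
w=np.load('w.npy'); a=w[2]+.56
def st(t):
    o=monitor.observe(); print(t,round(o['clock'],2),o['eef_pos'].round(4),o['contact_force'].round(2),o['ft_torque'].round(3),round(o['grip_width'],4),round(o['grip_force'],1))
ctrl.movep(wp(w,[.6,-9.6,150])[0],ori(a)); st('above')
print(ctrl.servo_line(wp(w,[.6,-9.6,81.5])[0],speed=.06,f_stop=3)); st('in')
claw.grip(.0,40); st('grip'); ctrl.hold(.3); st('held')
save('wrist','w3')
E
```

```text
above 9.24 [0.5225 0.0461 0.1495] [-1.11 -0.67 -0.59] [0.023 0.01  0.045] 0.0401 0.0
False
in 10.53 [0.5224 0.0467 0.0818] [-0.25 -0.11  0.47] [ 0.015 -0.044  0.022] 0.0401 0.0
grip 10.89 [0.5214 0.0477 0.0818] [-0.84  5.76  3.4 ] [ 0.765  0.245 -0.009] 0.012 42.4
held 11.19 [0.5214 0.0477 0.0818] [-1.5   5.12  3.4 ] [0.772 0.206 0.045] 0.012 42.4
```

```bash
cat >> h.py <<'E'
def st(t):
    o=monitor.observe(); print(t,round(o['clock'],2),o['eef_pos'].round(4),o['contact_force'].round(2),o['ft_torque'].round(3),round(o['grip_width'],4),round(o['grip_force'],1),'q6',round(o['q'][5],4)); return o
E
python3 - <<'E'
from h import *
o=st('now'); p=o['eef_pos'].copy(); p[2]=.0818
ctrl.servo_line(p,speed=.01); o=st('recentred'); ctrl.hold(.2); o=st('r2')
E
```

```text
now 11.24 [0.5214 0.0477 0.0817] [-2.07  5.22  3.32] [0.725 0.232 0.026] 0.012 42.4 q6 0.6772
recentred 11.52 [0.5213 0.0478 0.082 ] [-1.04  2.88  3.03] [ 0.418  0.116 -0.002] 0.0122 42.4 q6 0.6787
r2 11.72 [0.5213 0.0477 0.0819] [-0.9   3.65  3.7 ] [0.451 0.18  0.015] 0.0117 42.4 q6 0.6787
```

```bash
python3 - <<'E'
from h import *
o=monitor.observe(); p=o['eef_pos'].copy()+[-.0007,.0012,0]; p[2]=.0818
ctrl.servo_line(p,speed=.01); F=[]
for _ in range(4): F.append(monitor.observe()['contact_force']); ctrl.hold(.05)
F=np.mean(F,0); o=st('recentred'); print(F)
q=p.copy(); q[2]-=.022
print(ctrl.servo_line(q,speed=.005,f_stop=12.3-F[2])); o=st('pressed'); ctrl.hold(.2); st('p2'); ctrl.hold(.1); st('p3')
E
```

```text
recentred 12.22 [0.5213 0.048  0.0819] [-0.94 -5.81  4.14] [-1.003  0.047  0.009] 0.0119 42.4 q6 0.681
[-0.76167597 -4.57713995  3.09926923]
True
pressed 14.86 [0.5213 0.0479 0.0689] [-1.08 -0.31  7.37] [-0.083  0.185 -0.002] 0.0116 43.1 q6 0.6811
p2 15.06 [0.5213 0.0479 0.0689] [-0.66 -0.73  7.1 ] [-0.141  0.11  -0.041] 0.012 43.0 q6 0.681
p3 15.16 [0.5213 0.0479 0.0689] [-1.19  0.01  6.93] [-0.114  0.133 -0.037] 0.0119 43.0 q6 0.6811
```

Force 7.1 N at 13 mm is spring only; the early stop came from the lateral force relaxing. I'll keep pressing.

```bash
python3 - <<'E'
from h import *
o=monitor.observe(); q=o['eef_pos'].copy(); q[2]-=.008
print(ctrl.servo_line(q,speed=.004,f_stop=5)); o=st('pressed'); ctrl.hold(.2); st('p2'); ctrl.hold(.1); st('p3')
E
```

```text
True
pressed 15.73 [0.5213 0.0479 0.0689] [-0.33 -0.21  7.15] [-0.013  0.105 -0.003] 0.0121 43.1 q6 0.6812
p2 15.93 [0.5213 0.0479 0.0689] [-0.84  0.54  6.56] [-0.079  0.097 -0.024] 0.0119 43.0 q6 0.6812
p3 16.03 [0.5213 0.0479 0.0689] [0.12 0.44 6.11] [-0.051  0.146 -0.042] 0.012 43.0 q6 0.6812
```

The controller appears to relax to the measured position after an f_stop. The dial is at about 13 mm with the pad met. I'll raise the press with small commanded steps instead.

```bash
python3 - <<'E'
from h import *
def fz(n=3):
    F=[]
    for _ in range(n): F.append(monitor.observe()['contact_force'][2]); ctrl.hold(.03)
    return np.mean(F)
o=monitor.observe(); q=o['eef_pos'].copy(); c=.0689
for k in range(12):
    c-=.0003; q[2]=c; ctrl.servo_line(q,speed=.005); f=fz(); print(round(c,5),monitor.observe()['eef_pos'][2].round(5),f.round(2))
    if f>11: break
st('end'); np.save('cmd.npy',q)
E
```

```text
0.0686 0.06899 6.15
0.0683 0.06887 7.94
0.068 0.06875 9.41
0.0677 0.06864 10.95
0.0674 0.06853 12.17
end 17.8 [0.5213 0.0479 0.0685] [-2.86 -2.7  13.45] [-0.399  0.42   0.003] 0.012 43.7 q6 0.6822
```

```bash
cat > turn.py <<'E'
from h import *
import sys
w=np.load('w.npy'); q=np.load('cmd.npy')
def rd(n=3):
    F=[];T=[]
    for _ in range(n):
        o=monitor.observe(); F.append(o['contact_force']); T.append(o['ft_torque'][2]); ctrl.hold(.03)
    X=R.from_rotvec(o['tool_rot']).as_matrix()[:,0]
    return np.mean(F,0),np.mean(T),np.arctan2(X[1],X[0])
F,T,a=rd(); print('start dial',.6-(a-w[2]),F.round(1),T.round(3)); end=w[2]+.6-float(sys.argv[1]); N=int(sys.argv[2])
for k in range(N):
    a=max(end,a-.08)
    J=ctrl.inverse_kinematics(q,ori(a)); ctrl.set_joints(J); F,T,am=rd()
    print('th',round(.6-(a-w[2]),3),round(.6-(am-w[2]),3),F.round(1),T.round(3),q[2].round(5))
    if abs(T)>.25 or F[2]>16: print('ABORT'); break
    if not 11.2<F[2]<13.8: q[2]+=(F[2]-12.5)/5000; 
    if a<=end: break
np.save('cmd.npy',q); st('end')
E
python3 turn.py 1.25 3
```

```text
start dial 0.03869944760810129 [-2.8 -2.2 13.3] 0.0
th 0.119 0.119 [-2.3 -2.1 11.5] -0.055 0.0674
th 0.199 0.199 [-2.1 -2.3 11.8] -0.058 0.0674
th 0.279 0.279 [-2.7 -2.4 12.1] -0.079 0.0674
end 18.95 [0.5213 0.0479 0.0685] [-2.38 -1.18 12.36] [-0.473  0.394 -0.038] 0.012 43.6 q6 0.918
```

```bash
python3 turn.py 1.25 20
```

```text
start dial 0.27915011147878777 [-2.6 -2.1 12.2] -0.06
th 0.359 0.36 [-2.4 -2.  11.7] -0.045 0.0674
th 0.439 0.44 [-2.5 -1.9 12.9] -0.047 0.0674
th 0.519 0.52 [-2.6 -1.9 11.9] -0.05 0.0674
th 0.599 0.6 [-2.8 -2.7 12.5] -0.041 0.0674
th 0.679 0.68 [-2.5 -2.3 12.6] -0.051 0.0674
th 0.759 0.76 [-2.3 -1.8 12.4] -0.062 0.0674
th 0.839 0.84 [-2.4 -1.2 12.6] -0.052 0.0674
th 0.919 0.92 [-2.9 -1.9 12.7] -0.059 0.0674
th 0.999 1.0 [-2.7 -1.9 12.9] -0.051 0.0674
th 1.079 1.079 [-2.7 -1.8 12.5] -0.05 0.0674
th 1.159 1.16 [-2.8 -1.6 12.7] -0.058 0.0674
th 1.239 1.24 [-2.5 -1.9 12.1] -0.046 0.0674
th 1.25 1.25 [-2.  -1.7 12. ] 0.04 0.0674
end 23.6 [0.5212 0.048  0.0685] [-2.21 -1.47 12.12] [-0.396  0.419  0.022] 0.0116 43.6 q6 1.8889
```

```bash
python3 - <<'E'
from h import *
q=np.load('cmd.npy')
for z in (.066+.003,.071,.074,.077,.080,.0815):
    q[2]=z; hit=ctrl.servo_line(q,speed=.01); ctrl.hold(.05); o=st(z)
    if o['contact_force'][2]<-3: print('ABORT'); break
np.save('cmd.npy',q)
E
```

```text
0.069 23.96 [0.5211 0.048  0.0694] [-0.77 -1.99  6.78] [-0.366  0.25   0.017] 0.0122 42.8 q6 1.889
0.071 24.36 [0.5212 0.0479 0.0713] [-1.09 -1.5   5.43] [-0.377  0.242  0.022] 0.0118 42.8 q6 1.889
0.074 24.86 [0.5212 0.048  0.0742] [-2.15 -1.37  4.74] [-0.322  0.24   0.021] 0.0116 42.7 q6 1.889
0.077 25.36 [0.5212 0.0479 0.077 ] [-1.02 -0.65  5.28] [-0.298  0.207  0.026] 0.0123 42.6 q6 1.8891
0.08 25.86 [0.5212 0.0479 0.08  ] [-1.44  0.57  3.54] [-0.213  0.242 -0.017] 0.0119 42.6 q6 1.8891
0.0815 26.21 [0.5212 0.0479 0.0815] [-0.51 -0.37  3.69] [-0.114  0.256  0.018] 0.012 42.5 q6 1.8891
```

```bash
python3 - <<'E'
from h import *
w=np.load('w.npy'); q=np.load('cmd.npy')
claw.grip(.040); st('open'); q[2]=.16; ctrl.servo_line(q,speed=.1); 
claw.grip(.0,20)
ctrl.movep(wp(w,[-60,-10,260])[0],ori(w[2])); i=save('wrist','w4'); st('v')
cv2.imwrite('pics/c4.png',cv2.resize(i['pixels'][40:290,150:500,::-1],None,fx=2.2,fy=2.2,interpolation=cv2.INTER_CUBIC))
E
```

```text
open 26.59 [0.5214 0.0479 0.0813] [0.19 0.4  0.41] [0.038 0.045 0.018] 0.0397 0.0 q6 1.8891
v 28.75 [0.4631 0.0338 0.2595] [-0.1   0.53  0.29] [-0.019 -0.061  0.054] 0.0004 0.0 q6 1.1938
```

View pics/c4.png

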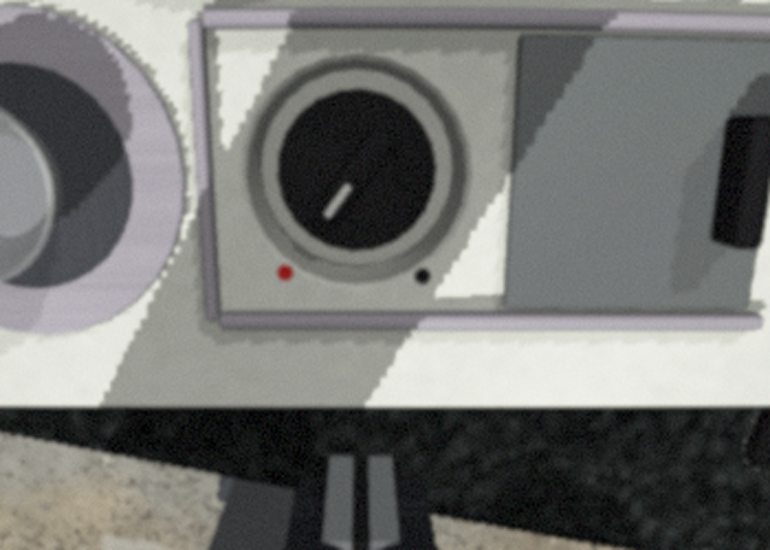

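The white mark, from (348,186) to (327,216), now points at the red dot (285,272). I'll check by depth that the dial is fully up, then shut the guard.

```bash
python3 - <<'E'
from h import *
w=np.load('w.npy'); a=w[2]
z=[]
for n in ('w2','w4'):
    i=load(n); z.append([np.median([dep(i,u+150,v+40)[2] for u in range(x-3,x+4) for v in range(y-3,y+4)]) for x,y in ((135,55),(190,97),(162,76))])
print(np.round(z,4))
if abs(np.subtract(*z)[:2]).max()<.0025:
    ctrl.movep(wp(w,[0,-191,180])[0],ori(a))
    print('down',ctrl.servo_line(wp(w,[0,-191,121])[0],speed=.1,f_stop=4)); st('d')
    print('push',ctrl.servo_line(wp(w,[0,-50,121])[0],speed=.06,f_stop=7))
    o=st('end'); p=o['eef_pos']-wp(w,[0,0,0])[0]; print(-np.sin(a)*p[0]+np.cos(a)*p[1])
    ctrl.servo_line(wp(w,[0,-85,121])[0],speed=.1); ctrl.servo_line(wp(w,[0,-85,200])[0],speed=.2)
    ctrl.movep(wp(w,[0,20,330])[0],ori(a)); i=save('wrist','w5')
E
```

```text
[[0.0518 0.0516 0.0757]
 [0.0512 0.0514 0.0757]]
down False
d 30.33 [ 0.5597 -0.1306  0.1215] [0.29 0.67 0.26] [-0.012  0.066 -0.025] -0.0002 0.0 q6 0.937
push True
end 32.22 [ 0.5331 -0.0062  0.121 ] [ 0.04 -4.03  2.17] [-0.466  0.053 -0.003] 0.0003 1.5 q6 1.1414
-0.0636892457459086
```

View pics/w5.png

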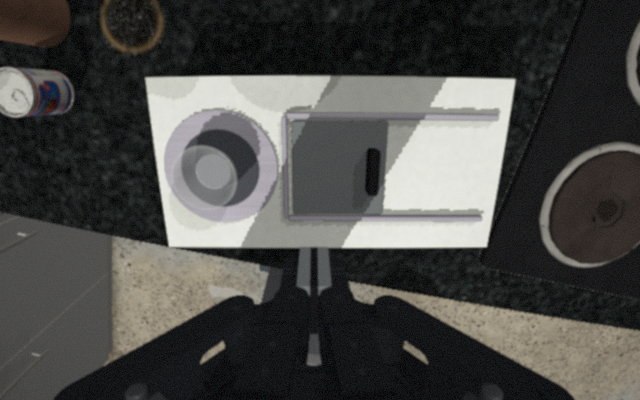

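The guard plate now meets the cross rail at (290,167), with the fin at (372,172). The stop-to-stop travel matches 115 mm, and the dish and other items are where they were. The tool is clear, so I'm handing in.

```bash
python3 - <<'E'
from h import *
st('final'); print(ctrl.close_job())
E
```

```text
final 33.88 [0.5146 0.0749 0.3276] [0.33 0.23 0.17] [-0.018 -0.031 -0.041] -0.0 0.0 q6 1.2917
the job is handed in; nothing more can be done
None
```

The job is handed in at about 34 s: the guard was opened, the dial pressed at about 12–13 N and turned to the red dot, where it sprang fully up, and the guard was slid shut to its stop, with the dish and the other items in view still in place.

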